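# Unload the leaf press

### The job

Swing the press's safety catch fully clear of the upper plate, raise the plate, which has a bar handle at its front, as far as it goes, then fetch the gilded plaque from under it and set it down gently, without dropping it, face up, centred on the cooling rack's two battens and square to them. Then lower the plate fully shut without slamming it, leaving the catch swung clear. Leave everything else on the bench where it is.

Things in the scene. Friction and masses are not known exactly. Their poses are not given: they have to be found in the camera images.
- press: Clamshell leaf press fixed to the bench. Origin on the bench; its +x points from its front (robot side) to its hinge at the back, +y to its left. Base plate x -120 to 120, y -115 to 85, 20 mm thick. Shut, the upper plate (175 x 130 x 18 mm) lies 67 to 85 mm above the bench, x -75 to 100, y -65 to 65.
- bed (a point): Middle of the top of the press's rubber pedestal, on which the plaque starts: 60 (x) x 40 (y) mm, standing 30 mm above the base plate, its top 50 mm above the bench; at x -30, y 0 in the press's frame.
- lid (a joint): Angle of the upper plate about its hinge, rad: 0 shut and level, grows as its front rises, stop at 0.95. Stiff hinge: stays where left; 8 to 12 N at the bar to raise, 2 to 6 N to lower. Blocked at 0 while the catch lies over it. Fully raised it still overhangs the plaque, so the tool must lean about 40 degrees back to the press's front to fetch it.
- lid_bar (a point): Middle of the main handle: a round black bar, 14 mm thick, 124 mm long, along the press's y, on two thin steel arms (50 mm either side of its middle), 60 mm in front of the upper plate's front edge. Shut, it is at x -135, y 0, z 88 mm in the press's frame; it moves with the plate.
- press_hinge (a point): Middle of the plate's hinge axis: x 100, y 0, z 76 mm in the press's frame; the axis runs along the press's y. The bar is 235 mm in front of and 12 mm above it when shut.
- catch (a joint): Angle of the safety catch about its upright pivot, rad: at 0 its nose points to the press's +y across the right edge of the upper plate and blocks it; grows anticlockwise seen from above, as the nose swings to the front; at 1.57 it points to the press's -x, fully clear; stop at 1.9. About 1 N at the peg; stays where left.
- catch_peg (a point): Middle of the catch's upright finger peg: steel, 12 mm thick, 32 mm tall (from 95 to 127 mm above the bench), 45 mm from the pivot at the nose's free end.
- catch_pivot (a point): On the catch's pivot axis, at the height of the peg's middle: x = -55, y = -95, z = 111 mm in the press's frame (right front of the press).
- tile: The plaque: loose, dark wood, 80 (x) x 56 (y) x 14 mm (z), 60 to 120 g, a gilded rectangle on top; origin at the centre of its underside. Starts on the pedestal under the plate, long side along the press's x within 0.1 rad, centred within 5 mm. It overhangs the pedestal by 8 mm along both long sides; grip its 56 mm width.
- rack: Wooden cooling rack fixed to the bench, left or right of the press: board 130 (x) x 100 (y) x 10 mm with two battens along its x, each 100 long, 8 thick, 14 mm either side of the middle (36 mm over their backs), tops 38 mm above the bench. Origin: centre of its underside. The plaque goes across both battens, its long side along them.
- leafbook: Bystander: loose bound block of leaf tissue 118 x 118 x 29 mm with a cardboard cover, on the bench.
- jar: Bystander: loose jar, 50 mm wide, 65 mm tall, on the bench.
- dish: Bystander: loose white bowl, 64 mm wide, 30 mm tall, on the bench.
- weight: Bystander: loose brass weight, 44 mm wide, 50 mm tall, on the bench.
Not all that is in view belongs to the job. What is shaped like the rack but red or turquoise is not meant.

How it is judged:
By the outcome, as a careful person would: the job done as asked, in the order asked, and still so for the second after the job is handed in, with the robot touching nothing.
It also fails if it takes over 72 s, if anything falls off the work surface, if the arm or the gripper's body presses on something with over 40 N, if the wrist force passes 120 N, or if a joint passes its speed limit or range.

### The arm

A 7-joint arm with a two-finger parallel gripper is mounted at the origin on the work surface. World frame = base frame: x ahead of the robot, y to its left, z up, the work surface at z = 0. Lengths are in m, angles in degrees, forces in N, time in s.
With the tool pointing down it reaches from about 0.4 to 0.85 m from the base axis. Payload 4.4 kg.
Tool frame: the origin (TCP) lies between the finger pads; the fingertips stand 8 mm ahead of it and the grasp point (between the pads) lies 11 mm behind it (robot.finger_overhang is the distance from the TCP to the fingertips, in m); z points along the fingers, y is the line along which they close (so a half turn about z gives the same grasp; the last joint's range is limited). The gripper opens to 94 mm and grips with 3 to 60 N. Pads are 16 mm wide; open, the fingers measure 119 mm over their backs; the gripper's body (75 mm by 177 mm) begins 78 mm behind the grasp point.
Start: joints at [62.12, 36.005, 2.206, 86.941, -1.547, 57.084, -1.146], TCP at [0.266, -0.593, 0.213] pointing down, gripper open.
Joint ranges: [-175.42, 175.42], [-21.48, 121.26], [-71.46, 75.88], [10.55, 141.38], [-63.04, 243.04], [13.31, 113.54], [-168.57, 168.57]. Speed limits (degrees/s): [147.25, 147.25, 180, 180, 180, 180, 180].

### API

Orientations are given as a 3x3 rotation matrix whose columns are the frame's x, y, z axes.
In Python, from plant import robot gives the robot as it stands. The module is installed in compiled form; this text tells all that it offers.
- The arm moves only by the shell command python3 -m creep 'ROWS' [OPENING] [FORCE]. ROWS is a JSON object of lists of equal length, an entry for each row: "slide": the shift along the tool's x, y, z in m, a list of three; "rotation": the turn, a rotation vector about the tool's x, y, z in degrees, a list of three. A call has 1 to 8 rows; each row shifts and turns the commanded pose from where the row before left it, along the tool's axes as they then stand; what a row does not reach is not made up. A row lasts 1/12 s, in which the tool goes at most 41.7 mm and 7.16 degrees, less where a joint would pass 70% of its speed; a pose out of reach is approached as far as the arm can. A call is refused whole if a number of a shift passes 0.0417 or a number of a turn 7.16, either way. A call with a gripper value outside its range is refused whole. OPENING is the opening, from 0 (shut) to 1 (fully open), set as the call begins (- or left out, the last holds). The fingers move at their own pace and stop on an object; FORCE is the grip in N (left out, the last holds). Time passes only in rows, so rows that do not move let the fingers close. It gives the time, the measured TCP pose, the force, the opening and the grip force at its end, in the units of the state.
- robot.observe(): the state, without advancing time (a new reading comes with each control period).
- robot.snapshot(name): name is "scene" or "top" or "wrist"; returns the picture (480x640x3 uint8, red, green, blue); there is no depth.
- robot.get_calibration(name): a dict with "K" (3x3 intrinsics, pixels), "R" (3x3) and "t" (3): a world point X has camera coordinates R X + t; the wrist camera has in their place "mount" (4x4, takes a point from camera to tool coordinates, whose origin is the TCP and whose axes are the flange's). Camera axes: x right, y down, z forward; pixel columns grow to the right and rows downward; lengths in m; the calibration is good to about 2 mm. A picture is of the moment at which its call begins: read the wrist's pose just before it. get_calibration takes no time and is no camera call.
- robot.job_done(): hands the job in; it is judged then, once.
The state is a dict: "time_s": time; "q": joint angles; "dq": joint speeds; "joint_torque": joint torques, N m; "tcp_pos": TCP position; "tcp_rot": TCP orientation; "wrist_force": force on the tool from outside, world axes, zero at the start; "wrist_torque": the same for the moment, N m; "gripper_width": finger opening in m; "grasp_force": force on a finger pad.
Only numpy, scipy, OpenCV 4.12 (cv2) and the standard library are available. Lean on these libraries where they do the work, as an engineer would, in place of code of your own. Each camera call takes 0.05 s, during which the arm holds its last target. There are 200 camera calls.

## Working session

There is one attempt and no reset: what is moved stays moved. The work goes in short steps, Python scripts to look and compute and a shell command to move; the robot and the scene stay as the last step left them, time stands still between calls to the robot, and variables do not carry over. Pictures are saved under pics/ and viewed, at most 13 in all, crops included, and the job is handed in when it is done.

```bash
mkdir -p pics; ls
cat > h.py <<'E'
import numpy as np, cv2
from plant import robot
def snap(n,f):
    im=robot.snapshot(n); cv2.imwrite('pics/'+f+'.png',im[:,:,::-1]); return im
def cam(n):
    c=robot.get_calibration(n); return [np.array(c[k]) for k in('K','R','t')]
def onplane(n,uv,z):
    K,R,t=cam(n); d=R.T@np.linalg.solve(K,[*uv,1]); o=-R.T@t
    return o+d*(z-o[2])/d[2]
def proj(n,X):
    K,R,t=cam(n); p=K@(R@np.array(X)+t); return p[:2]/p[2]
E
python3 - <<'E'
from h import *
s=robot.observe(); print(s['tcp_pos'],s['tcp_rot'],s['gripper_width'],robot.finger_overhang)
a=snap('top','top0'); b=snap('scene','scene0')
for n in('top','scene'):
    K,R,t=cam(n); print(n,K[0,0],-R.T@t,R[2])
E
```

```text
pics
[ 0.26527507 -0.59273634  0.21259299] [[ 9.12755268e-01  4.08506065e-01 -7.84260372e-04]
 [ 4.08506813e-01 -9.12753888e-01  1.58891127e-03]
 [-6.67568137e-05 -1.77066284e-03 -9.99998430e-01]] 0.09407218829340755 0.008
top 460.81515471426894 [0.32701881 0.08965426 1.22059792] [ 0.1901105  -0.01772519 -0.98160268]
scene 451.50947071525746 [ 1.34983887 -0.03623044  0.64885313] [-0.81895485  0.12409385 -0.56027999]
```

View pics/top0.png

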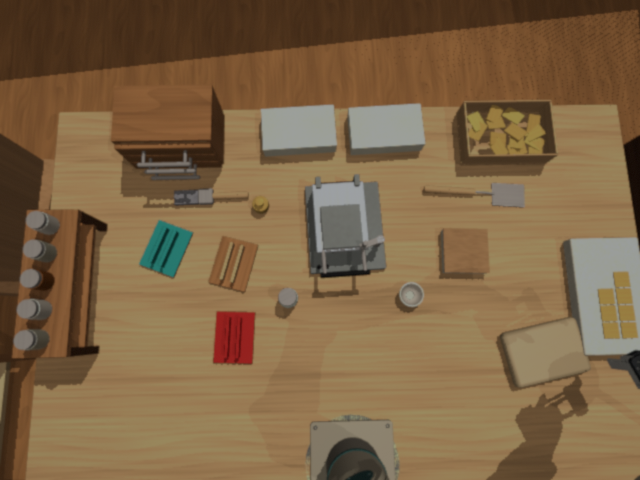

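View pics/scene0.png

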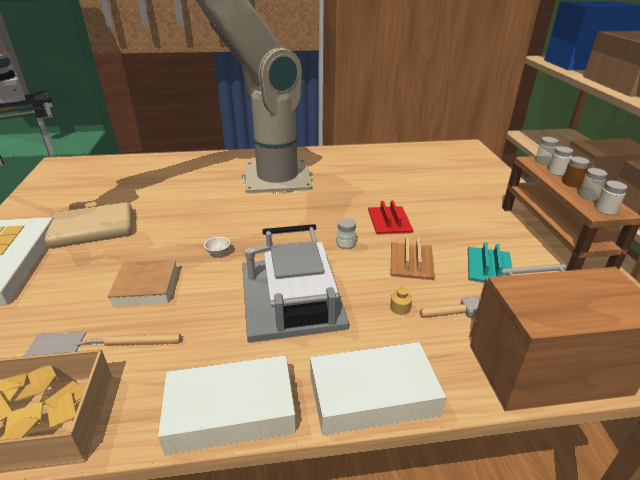

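The top view shows the press around (343,228), with the catch at (373,243) and the bar near (343,271). The wooden rack is at (234,264), left of the press. I'll zoom in on both for exact corners.

Run:
```python
import cv2
a=cv2.imread('pics/top0.png')
c=a[165:305,200:400]; cv2.imwrite('pics/crop1.png',cv2.resize(c,(800,560),interpolation=cv2.INTER_CUBIC))
```

```text
(no output)
```

View pics/crop1.png

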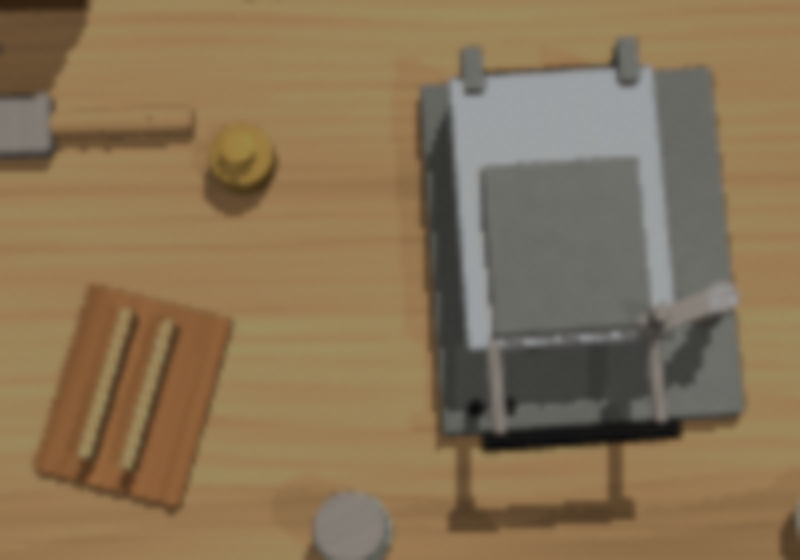

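The crop shows the press's base plate corners at (420,87), (712,67), (744,415) and (441,446), and the bar from (484,440) to (680,430). The catch points left from its pivot at (725,293) to its peg at (655,318). The rack corners are at (92,285), (231,319), (178,511) and (38,470).

```bash
cat >> h.py <<'E'
def fit2(loc,w):  # rigid 2D fit: world = R(th) loc + t
    loc,w=np.array(loc,float),np.array(w,float)[:,:2]
    a=loc-loc.mean(0); b=w-w.mean(0)
    th=np.arctan2((a[:,0]*b[:,1]-a[:,1]*b[:,0]).sum(),(a*b).sum())
    R=np.array([[np.cos(th),-np.sin(th)],[np.sin(th),np.cos(th)]])
    t=w.mean(0)-R@loc.mean(0); return th,t,np.linalg.norm(loc@R.T+t-w,axis=1)
def c2p(p,o=(200,165),s=4): return [(p[0]+.5)/s-.5+o[0],(p[1]+.5)/s-.5+o[1]]
E
python3 - <<'E'
from h import *
P=lambda p,z: onplane('top',c2p(p),z)
loc=[[120,85],[120,-115],[-120,-115],[-120,85]]
w=[P(p,.02) for p in[(420,87),(712,67),(744,415),(441,446)]]
loc+= [[-75,65],[100,65],[100,-65],[-135,62],[-135,-62]]
w+=[P(p,.085) for p in[(470,347),(450,82),(652,68)]]+[P(p,.088) for p in[(484,440),(680,430)]]
print('press',fit2(np.array(loc)/1000,w))
l=np.array([[65,50],[65,-50],[-65,-50],[-65,50]])/1000
print('rack',fit2(l,[P(p,.01) for p in[(92,285),(231,319),(178,511),(38,470)]]))
bl=[P(p,.038) for p in[(127,312),(170,322),(127,468),(85,457)]];print(np.round(bl,4),np.mean(bl,0))
print('rack battens',fit2(np.array([[50,14],[50,-14],[-50,-14],[-50,14]])/1000,bl))
print('peg',P((655,312),.127),P((728,292),.11))
E
```

```text
press (np.float64(0.05022149783760621), array([0.59572354, 0.01452567]), array([0.00126536, 0.00038296, 0.00172253, 0.0062309 , 0.00221491,
       0.00026789, 0.00099566, 0.00356199, 0.00089992]))
rack (np.float64(-0.26970099932103125), array([0.50442861, 0.29644504]), array([0.00159832, 0.00243176, 0.0019852 , 0.00305639]))
[[0.5552 0.2975 0.038 ]
 [0.548  0.2695 0.038 ]
 [0.4534 0.2961 0.038 ]
 [0.461  0.323  0.038 ]] [0.50439652 0.29655658 0.038     ]
rack battens (np.float64(-0.2684894748296429), array([0.50439652, 0.29655658]), array([0.00136721, 0.00091077, 0.00094258, 0.00113447]))
peg [ 0.53187713 -0.03650867  0.127     ] [ 0.54672185 -0.08397977  0.11      ]
```

```bash
cat >> h.py <<'E'
from scipy.spatial.transform import Rotation as Rot
PO=np.array([.596,.0145,0]); PY=.0502; RP=Rot.from_euler('z',PY).as_matrix()
def pw(x,y,z): return PO+RP@(np.array([x,y,z])/1000)
def wp(X): return (RP.T@(np.array(X)-PO))*1000
def tool(xyaw,lean=0,axis='x'):
    """tool x at xyaw (rad), z down; then leaned about the press-y-like axis by lean deg"""
    c,s=np.cos(xyaw),np.sin(xyaw)
    return np.array([[c,s,0],[s,-c,0],[0,0,-1.]])
def leaned(R,yaw,deg): # fingertips forward, body back to the front of frame with yaw
    ax=np.array([np.sin(yaw),-np.cos(yaw),0])  # -y axis of that frame
    return Rot.from_rotvec(ax*np.radians(deg)).as_matrix()@R
def rows(pos,R,n,grasp=False):
    """constant twist rows taking the measured TCP to pos,R (pos = grasp point if grasp)"""
    s=robot.observe(); p0,R0=np.array(s['tcp_pos']),np.array(s['tcp_rot'])
    pos=np.array(pos)+(R[:,2]*.011 if grasp else 0)
    w=Rot.from_matrix(R0.T@R).as_rotvec()/n
    S=sum(Rot.from_rotvec(w*k).as_matrix() for k in range(n))
    sl=np.linalg.solve(S,R0.T@(pos-p0))
    print(n,'slide',np.round(sl,4).tolist(),'rot',np.round(np.degrees(w),2).tolist())
E
python3 - <<'E'
from h import *
b=cv2.imread('pics/scene0.png')[220:345,225:365]
cv2.imwrite('pics/crop2.png',cv2.resize(b,(700,625)[:2] if 0 else (660,589),interpolation=cv2.INTER_CUBIC))
print(proj('scene',pw(-55-0,-50,127)),proj('scene',pw(-55,-50,95)))
c=robot.get_calibration('wrist'); print(np.round(c['mount'],3),np.round(c['K'],0))
R=tool(PY+np.pi/2); rows(pw(-60,-50,175),R,16)
E
```

```text
[269.51102904 234.64724888] [270.38616958 247.12053374]
[[ 0.001 -0.97  -0.242  0.07 ]
 [ 1.     0.001  0.     0.001]
 [ 0.    -0.242  0.97  -0.17 ]
 [ 0.     0.     0.     1.   ]] [[356.   0. 321.]
 [  0. 356. 236.]
 [  0.   0.   1.]]
16 slide [0.0407, -0.0053, 0.0024] rot [-0.01, -0.0, -4.3]
```

View pics/crop2.png

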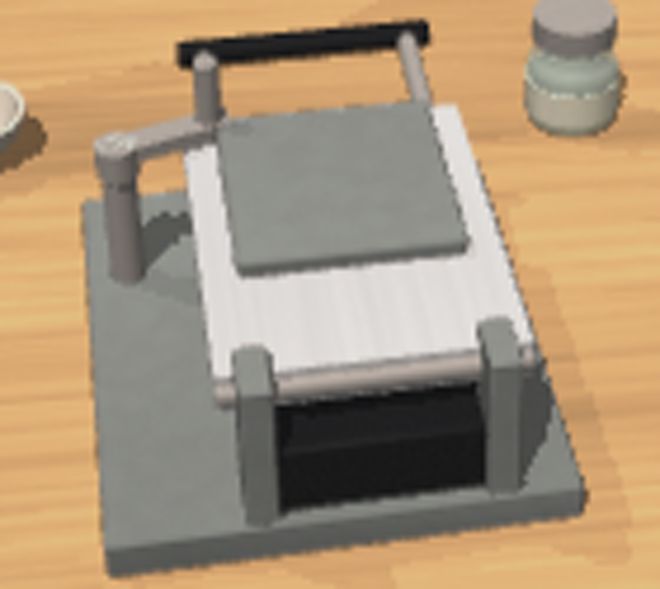

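The scene crop shows the peg standing from about (205,62) to (212,125), which puts its top at scene pixel (268.5,233.2). The pivot post is at (115,150).

```bash
python3 - <<'E'
from h import *
f=lambda u,v:[225+(u+.5)*140/660-.5,220+(v+.5)*125/589-.5]
print(wp(onplane('scene',f(205,62),.127)),wp(onplane('scene',f(115,143),.1)), wp(onplane('top',c2p((652,312)),.127)))
E
Z='[0.0407,-0.0053,0.0024]'; true
python3 -m creep '{"slide":[[0.04,-0.005,0.002],[0.04,-0.005,0.002],[0.04,-0.005,0.002],[0.04,-0.005,0.002],[0.04,-0.005,0.002],[0.04,-0.005,0.002],[0.04,-0.005,0.002],[0.04,-0.005,0.002]],"rotation":[[0,0,-4.3],[0,0,-4.3],[0,0,-4.3],[0,0,-4.3],[0,0,-4.3],[0,0,-4.3],[0,0,-4.3],[0,0,-4.3]]}' 1 5
python3 -m creep '{"slide":[[0.04,-0.005,0],[0.04,-0.005,0],[0.04,-0.005,0],[0.04,-0.005,0],[0.04,-0.005,0],[0.03,-0.005,0],[0.02,-0.005,0],[0,0,0]],"rotation":[[0,0,-4.3],[0,0,-4.3],[0,0,-4.3],[0,0,-4.3],[0,0,-4.3],[0,0,-4.3],[0,0,-4.3],[0,0,-4.3]]}' 0.45
python3 -m creep '{"slide":[[0,0,0],[0,0,0]],"rotation":[[0,0,0],[0,0,0]]}'
python3 - <<'E'
from h import *
s=robot.observe();print(wp(s['tcp_pos']),s['q'])
rows(pw(-60,-50,175),tool(PY+np.pi/2),8)
snap('wrist','w1')
E
```

```text
[-62.82867965 -52.33438761 127.        ] [-44.95109417 -95.56376116 100.        ] [-66.47556552 -45.91442493 127.        ]
time_s: 0.77
tcp_pos: [0.4863, -0.3619, 0.197]
tcp_rot: [[0.519, 0.855, 0.0], [0.855, -0.519, 0.0], [0.0, 0.0, -1.0]]
wrist_force: [0.3, -0.2, 0.1]
gripper_width: 0.0939
grasp_force: 0.0
time_s: 1.43
tcp_pos: [0.5365, -0.1132, 0.1975]
tcp_rot: [[-0.063, 0.998, -0.001], [0.998, 0.063, 0.003], [0.003, -0.001, -1.0]]
wrist_force: [0.0, 0.2, -0.2]
gripper_width: 0.0444
grasp_force: 0.0
time_s: 1.6
tcp_pos: [0.5367, -0.1205, 0.1973]
tcp_rot: [[-0.048, 0.999, -0.0], [0.999, 0.048, -0.0], [-0.0, -0.0, -1.0]]
wrist_force: [0.4, 0.3, -0.8]
gripper_width: 0.0426
grasp_force: 0.0
[ -66.00735499 -131.81982191  197.28216916] [ 21.17071145  29.65275878 -17.07408583 103.79816782  11.25947544
  48.22324286   1.43503443]
8 slide [0.0102, 0.0007, 0.0028] rot [-0.0, 0.0, -0.01]
```

View pics/w1.png

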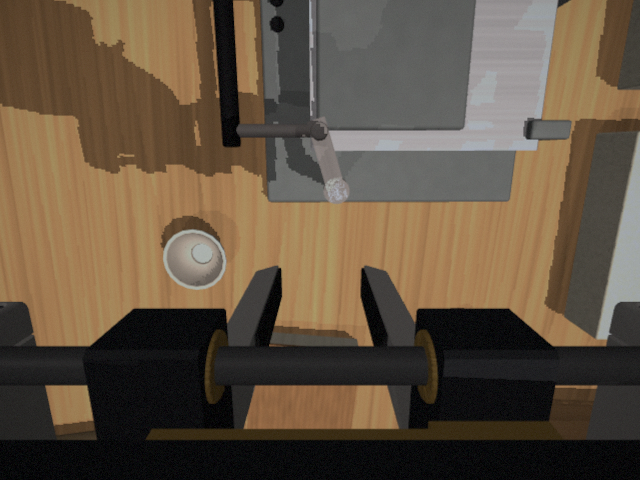

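The wrist view shows the peg top at about (319,128), the pivot at (336,190), and the base's right corners at (268,201) and (511,200). The bar's right end is at (231,144).

```bash
cat >> h.py <<'E'
def wplane(uv,z,s=None):
    s=s or robot.observe(); c=robot.get_calibration('wrist'); M=np.array(c['mount']); K=np.array(c['K'])
    R=np.array(s['tcp_rot']); o=R@M[:3,3]+s['tcp_pos']; d=R@M[:3,:3]@np.linalg.solve(K,[*uv,1])
    return o+d*(z-o[2])/d[2]
E
python3 - <<'E'
from h import *
for n,uv,z in[('peg',(319,127),.127),('piv',(336,190),.1),('FR',(268,201),.02),('BR',(511,200),.02),('bar',(231,144),.088),('plateBR',(545,150),.085)]:
    print(n,wp(wplane(uv,z)))
E
```

```text
peg [-66.74126138 -50.47429903 127.        ]
piv [-54.26149191 -94.33786702 100.        ]
FR [-117.61149332 -114.3069791    20.        ]
BR [ 120.93563899 -113.75472075   20.        ]
bar [-133.90870964  -60.65818395   88.        ]
plateBR [107.34850157 -65.56803896  85.        ]
```

Run:
```python
from h import *
rows(pw(-65.5,-51,150),tool(PY+np.pi/2+.25),8)
print(RP)
```

```text
8 slide [0.0101, 0.0012, 0.0059] rot [-0.0, 0.0, -1.81]
[[ 0.99874024 -0.05017892  0.        ]
 [ 0.05017892  0.99874024  0.        ]
 [ 0.          0.          1.        ]]
```

```bash
python3 -m creep '{"slide":[[0.0101,0.0012,0.006],[0.0101,0.0012,0.006],[0.0101,0.0012,0.006],[0.0101,0.0012,0.006],[0.0101,0.0012,0.006],[0.0101,0.0012,0.006],[0.0101,0.0012,0.006],[0.0101,0.0012,0.006]],"rotation":[[0,0,-1.8],[0,0,-1.8],[0,0,-1.8],[0,0,-1.8],[0,0,-1.8],[0,0,-1.8],[0,0,-1.8],[0,0,-1.8]]}' >/dev/null
python3 -m creep '{"slide":[[0,0,0],[0,0,0]],"rotation":[[0,0,0],[0,0,0]]}'
python3 - <<'E'
from h import *
print(wp(robot.observe()['tcp_pos'])); rows(pw(-65.5,-51,111),tool(PY+np.pi/2+.25),6)
E
```

```text
time_s: 2.48
tcp_pos: [0.5332, -0.0382, 0.1492]
tcp_rot: [[-0.299, 0.954, -0.001], [0.954, 0.299, 0.0], [0.0, -0.001, -1.0]]
wrist_force: [0.6, -0.5, 0.5]
gripper_width: 0.0428
grasp_force: 0.0
[-65.41049938 -49.45409273 149.15274793]
6 slide [-0.0002, -0.0001, 0.0064] rot [-0.01, -0.0, 0.03]
```

```bash
python3 -m creep '{"slide":[[0,0,0.0064],[0,0,0.0064],[0,0,0.0064],[0,0,0.0064],[0,0,0.0064],[0,0,0.0064],[0,0,0],[0,0,0]],"rotation":[[0,0,0],[0,0,0],[0,0,0],[0,0,0],[0,0,0],[0,0,0],[0,0,0],[0,0,0]]}' 
python3 -m creep '{"slide":[[0,0,0],[0,0,0],[0,0,0],[0,0,0],[0,0,0]],"rotation":[[0,0,0],[0,0,0],[0,0,0],[0,0,0],[0,0,0]]}' 0 5
python3 -m creep '{"slide":[[-0.0001,-0.003,0],[-0.0001,-0.003,0],[-0.0001,-0.003,0],[-0.0001,-0.003,0],[-0.0001,-0.003,0],[-0.0001,-0.003,0],[-0.0001,-0.003,0],[-0.0001,-0.003,0]],"rotation":[[0,0,-3.75],[0,0,-3.75],[0,0,-3.75],[0,0,-3.75],[0,0,-3.75],[0,0,-3.75],[0,0,-3.75],[0,0,-3.75]]}'
python3 - <<'E'
from h import *
print(wp(robot.observe()['tcp_pos']))
E
```

```text
time_s: 3.15
tcp_pos: [0.5331, -0.0388, 0.1106]
tcp_rot: [[-0.298, 0.955, -0.001], [0.955, 0.298, 0.0], [0.0, -0.001, -1.0]]
wrist_force: [0.7, -0.2, 0.1]
gripper_width: 0.0422
grasp_force: 0.0
time_s: 3.57
tcp_pos: [0.5332, -0.0389, 0.1113]
tcp_rot: [[-0.297, 0.955, -0.0], [0.955, 0.297, -0.0], [0.0, -0.0, -1.0]]
wrist_force: [-1.4, 0.9, 0.5]
gripper_width: 0.012
grasp_force: 0.7
time_s: 4.23
tcp_pos: [0.5136, -0.0512, 0.1113]
tcp_rot: [[-0.737, 0.676, 0.001], [0.676, 0.737, 0.001], [-0.0, 0.001, -1.0]]
wrist_force: [0.5, 0.8, -1.2]
gripper_width: 0.0114
grasp_force: 5.0
[-85.63219586 -61.49468292 111.27089579]
```

Peg held (12 mm) and the catch is following. I'll continue the arc.

```bash
for i in 1 2; do python3 -m creep '{"slide":[[-0.0001,-0.003,0],[-0.0001,-0.003,0],[-0.0001,-0.003,0],[-0.0001,-0.003,0],[-0.0001,-0.003,0],[-0.0001,-0.003,0],[-0.0001,-0.003,0],[-0.0001,-0.003,0]],"rotation":[[0,0,-3.75],[0,0,-3.75],[0,0,-3.75],[0,0,-3.75],[0,0,-3.75],[0,0,-3.75],[0,0,-3.75],[0,0,-3.75]]}'; done
python3 -m creep '{"slide":[[0,0,0],[0,0,0]],"rotation":[[0,0,0],[0,0,0]]}'
python3 - <<'E'
from h import *
s=robot.observe();p=wp(s['tcp_pos']);print(p,np.arctan2(-(p[0]+55),p[1]+95),s['q'])
E
```

```text
time_s: 4.9
tcp_pos: [0.5024, -0.0722, 0.1113]
tcp_rot: [[-0.976, 0.216, 0.0], [0.216, 0.976, 0.001], [-0.0, 0.001, -1.0]]
wrist_force: [-0.3, 1.8, 0.3]
gripper_width: 0.0117
grasp_force: 5.0
time_s: 5.57
tcp_pos: [0.5034, -0.0959, 0.1112]
tcp_rot: [[-0.954, -0.301, 0.0], [-0.301, 0.954, 0.001], [-0.001, 0.001, -1.0]]
wrist_force: [0.1, 1.6, 0.3]
gripper_width: 0.0117
grasp_force: 5.0
time_s: 5.73
tcp_pos: [0.5036, -0.0965, 0.1112]
tcp_rot: [[-0.955, -0.295, 0.001], [-0.295, 0.955, 0.0], [-0.001, -0.0, -1.0]]
wrist_force: [0.1, -0.3, -0.4]
gripper_width: 0.0119
grasp_force: 5.0
[ -97.87748284 -106.22615014  111.21768817] 1.8268676792181637 [ 36.03569246  39.77666566 -43.57918764 113.57774393  40.38314204
  42.89854639  75.13309955]
```

```bash
python3 -m creep '{"slide":[[0,0,0],[0,0,0],[0,0,0],[0,0,-0.01],[0,0,-0.02],[0,0,-0.03],[0,0,-0.03],[0,0,-0.03]],"rotation":[[0,0,0],[0,0,0],[0,0,0],[0,0,0],[0,0,0],[0,0,0],[0,0,0],[0,0,0]]}' 0.5
python3 - <<'E'
from h import *
R=leaned(tool(PY+np.pi/2),PY,45); print(R)
rows(pw(-134.5,0,88)-R[:,2]*.09,R,24,True)
E
```

```text
time_s: 6.4
tcp_pos: [0.503, -0.0958, 0.233]
tcp_rot: [[-0.955, -0.298, -0.0], [-0.298, 0.955, 0.0], [0.0, 0.001, -1.0]]
wrist_force: [1.9, 0.4, 0.1]
gripper_width: 0.0473
grasp_force: 0.0
[[-5.01789183e-02  7.06216000e-01  7.06216000e-01]
 [ 9.98740245e-01  3.54818534e-02  3.54818534e-02]
 [ 2.00027168e-17  7.07106781e-01 -7.07106781e-01]]
24 slide [0.0074, 0.0004, 0.0033] rot [-1.32, -1.7, 4.1]
```

```bash
for i in 1 2 3; do python3 -m creep '{"slide":[[0.0074,0.0004,0.0033],[0.0074,0.0004,0.0033],[0.0074,0.0004,0.0033],[0.0074,0.0004,0.0033],[0.0074,0.0004,0.0033],[0.0074,0.0004,0.0033],[0.0074,0.0004,0.0033],[0.0074,0.0004,0.0033]],"rotation":[[-1.32,-1.7,4.1],[-1.32,-1.7,4.1],[-1.32,-1.7,4.1],[-1.32,-1.7,4.1],[-1.32,-1.7,4.1],[-1.32,-1.7,4.1],[-1.32,-1.7,4.1],[-1.32,-1.7,4.1]]}'|grep -E 'tcp|force: \['; done
python3 -m creep '{"slide":[[0,0,0],[0,0,0]],"rotation":[[0,0,0],[0,0,0]]}'
python3 - <<'E'
from h import *
R=leaned(tool(PY+np.pi/2),PY,45); print(wp(robot.observe()['tcp_pos']),robot.observe()['q'])
rows(pw(-134.5,0,88),R,8,True)
snap('wrist','w2')
E
```

```text
tcp_pos: [0.4474, -0.0937, 0.2007]
tcp_rot: [[-0.941, 0.247, 0.23], [0.291, 0.939, 0.182], [-0.172, 0.238, -0.956]]
wrist_force: [-0.2, -0.0, 0.4]
tcp_pos: [0.4128, -0.079, 0.1725]
tcp_rot: [[-0.782, 0.511, 0.357], [0.598, 0.777, 0.197], [-0.177, 0.367, -0.913]]
wrist_force: [-0.5, -0.7, -0.1]
tcp_pos: [0.4621, -0.0739, 0.1886]
tcp_rot: [[-0.399, 0.764, 0.506], [0.915, 0.371, 0.162], [-0.064, 0.528, -0.847]]
wrist_force: [0.3, -0.5, -0.7]
time_s: 8.57
tcp_pos: [0.4614, -0.0731, 0.1883]
tcp_rot: [[-0.407, 0.762, 0.505], [0.911, 0.378, 0.163], [-0.066, 0.526, -0.848]]
wrist_force: [-0.5, 0.3, 0.9]
gripper_width: 0.0469
grasp_force: 0.0
[-138.82126745  -80.68998481  188.34224887] [ 69.07572847  34.3664851  -71.42602692 141.2997011  106.13951697
  18.60712468 -66.7408742 ]
8 slide [0.0103, -0.0052, 0.0125] rot [-1.54, -1.28, 2.37]
```

View pics/w2.png

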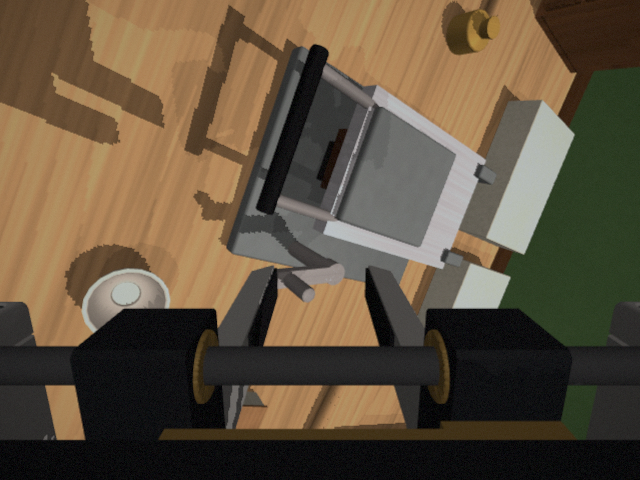

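The wrist view shows the catch swung clear to the front and the bar running from (318,52) to (267,210). Leaning this far so close to the base ran j3 and j4 into their limits. I'll take the bar with the tool nearly vertical instead.

Run:
```python
from h import *
R=leaned(tool(PY+np.pi/2),PY,0)
rows(pw(-100,-20,250),R,16,True)
```

```text
16 slide [0.0032, 0.004, -0.0022] rot [2.01, -0.14, 1.35]
```

```bash
for i in 1 2; do python3 -m creep '{"slide":[[0.0032,0.004,-0.0022],[0.0032,0.004,-0.0022],[0.0032,0.004,-0.0022],[0.0032,0.004,-0.0022],[0.0032,0.004,-0.0022],[0.0032,0.004,-0.0022],[0.0032,0.004,-0.0022],[0.0032,0.004,-0.0022]],"rotation":[[2,-0.14,1.35],[2,-0.14,1.35],[2,-0.14,1.35],[2,-0.14,1.35],[2,-0.14,1.35],[2,-0.14,1.35],[2,-0.14,1.35],[2,-0.14,1.35]]}'|grep -E 'tcp'; done
python3 -m creep '{"slide":[[0,0,0],[0,0,0]],"rotation":[[0,0,0],[0,0,0]]}'
python3 - <<'E'
from h import *
R=leaned(tool(PY+np.pi/2),PY,10); print(wp(robot.observe()['tcp_pos']),robot.observe()['q'])
rows(pw(-134.5,0,160),R,16,True)
E
```

```text
tcp_pos: [0.4714, -0.0423, 0.2156]
tcp_rot: [[-0.242, 0.93, 0.278], [0.97, 0.234, 0.062], [-0.007, 0.285, -0.959]]
tcp_pos: [0.4955, -0.0125, 0.2382]
tcp_rot: [[-0.056, 0.998, 0.009], [0.998, 0.056, 0.003], [0.003, 0.009, -1.0]]
time_s: 10.12
tcp_pos: [0.4958, -0.0124, 0.2378]
tcp_rot: [[-0.058, 0.998, 0.011], [0.998, 0.058, 0.004], [0.003, 0.011, -1.0]]
wrist_force: [-1.1, 0.6, 0.2]
gripper_width: 0.0471
grasp_force: 0.0
[-101.40621718  -21.81974419  237.80955687] [ 40.35809015  33.53818668 -64.45805634 108.7600776   35.25074159
  59.7865548  -35.70309449]
16 slide [0.0014, -0.0024, 0.0054] rot [-0.58, -0.01, 0.03]
```

```bash
for i in 1 2; do python3 -m creep '{"slide":[[0.0014,-0.0024,0.0054],[0.0014,-0.0024,0.0054],[0.0014,-0.0024,0.0054],[0.0014,-0.0024,0.0054],[0.0014,-0.0024,0.0054],[0.0014,-0.0024,0.0054],[0.0014,-0.0024,0.0054],[0.0014,-0.0024,0.0054]],"rotation":[[-0.58,0,0],[-0.58,0,0],[-0.58,0,0],[-0.58,0,0],[-0.58,0,0],[-0.58,0,0],[-0.58,0,0],[-0.58,0,0]]}'|grep -E 'tcp_pos'; done
python3 -m creep '{"slide":[[0,0,0],[0,0,0]],"rotation":[[0,0,0],[0,0,0]]}'
python3 - <<'E'
from h import *
R=leaned(tool(PY+np.pi/2),PY,10); print(wp(robot.observe()['tcp_pos']),robot.observe()['q'])
rows(pw(-134.5,0,88),R,8,True)
E
```

```text
tcp_pos: [0.4768, -0.0032, 0.1935]
tcp_pos: [0.4626, 0.0073, 0.1484]
time_s: 11.62
tcp_pos: [0.4629, 0.0074, 0.1486]
tcp_rot: [[-0.056, 0.984, 0.171], [0.998, 0.055, 0.011], [0.001, 0.171, -0.985]]
wrist_force: [0.9, 0.2, 0.4]
gripper_width: 0.0471
grasp_force: 0.0
[-133.23693012   -0.3696068   148.62187181] [ 33.27616051  31.83477301 -53.97804525 128.04450435  54.79482081
  33.7562684  -57.85086316]
8 slide [0.0, -0.0015, 0.0088] rot [-0.02, -0.02, 0.04]
```

```bash
python3 -m creep '{"slide":[[0,-0.0015,0.0088],[0,-0.0015,0.0088],[0,-0.0015,0.0088],[0,-0.0015,0.0088],[0,-0.0015,0.0088],[0,-0.0015,0.0088],[0,-0.0015,0.0088],[0,-0.0015,0.0088]],"rotation":[[0,0,0],[0,0,0],[0,0,0],[0,0,0],[0,0,0],[0,0,0],[0,0,0],[0,0,0]]}'|grep -E 'pos|force'
python3 -m creep '{"slide":[[0,0,0],[0,0,0],[0,0,0],[0,0,0],[0,0,0],[0,0,0],[0,0,0],[0,0,0]],"rotation":[[0,0,0],[0,0,0],[0,0,0],[0,0,0],[0,0,0],[0,0,0],[0,0,0],[0,0,0]]}' 0 40
python3 - <<'E'
from h import *
s=robot.observe();R=np.array(s['tcp_rot']);print(wp(s['tcp_pos']-.011*R[:,2]),s['q'])
# arc rows: lean rotates with the lid, total 54.4deg*k
h=pw(100,0,76); n=32; k=.62
g=s['tcp_pos']-.011*R[:,2]; 
ax=RP@np.array([0,-1,0]); th=.96/n*0
p=np.array(s['tcp_pos']);Rc=R.copy();out=[]
print('bar est radius',np.linalg.norm((g-h)-(g-h)@ax*ax))
# lid rotation: front rises = rotation about +y? check sign
for sg in(1,-1):print(sg,(Rot.from_rotvec(sg*ax*.1).apply(g-h)+h-g)*1000)
E
```

```text
tcp_pos: [0.4648, 0.0079, 0.0773]
wrist_force: [-0.0, 0.8, -0.4]
grasp_force: 0.0
time_s: 12.95
tcp_pos: [0.4639, 0.008, 0.0775]
tcp_rot: [[-0.055, 0.984, 0.172], [0.998, 0.054, 0.011], [0.001, 0.172, -0.985]]
wrist_force: [-3.6, -0.3, 6.5]
gripper_width: 0.0129
grasp_force: 40.0
[-1.34190327e+02  6.82004813e-02  8.83319011e+01] [ 24.08516203  37.91564099 -41.88614129 131.64022803  74.69538624
  26.14671453 -76.55388398]
bar est radius 0.2345147866955188
1 [-6.10826078e-02 -3.06892528e-03 -2.34416287e+01]
-1 [ 2.39808718  0.1204852  23.31841238]
```

```bash
cat > arc.py <<'E'
from h import *
import sys
def arc(th0,th1,n):
    R=np.array(robot.observe()['tcp_rot']); f=lambda t: pw(100-235.3*np.cos(t+.051),0,76+235.3*np.sin(t+.051))
    T=np.linspace(th0,th1,n+1)
    print(str([np.round(R.T@(f(b)-f(a)),4).tolist() for a,b in zip(T,T[1:])]).replace(' ',''))
E
python3 - <<'E'
from arc import *
arc(0,.24,8);arc(.24,.48,8);arc(.48,.72,8);arc(.72,.95,8)
E
```

```text
[[0.0,0.0017,-0.0069],[0.0,0.0019,-0.0068],[0.0,0.0021,-0.0067],[0.0,0.0023,-0.0067],[0.0,0.0025,-0.0066],[0.0,0.0027,-0.0065],[0.0,0.0029,-0.0064],[-0.0,0.0031,-0.0064]]
[[-0.0,0.0033,-0.0063],[-0.0,0.0034,-0.0062],[-0.0,0.0036,-0.0061],[-0.0,0.0038,-0.0059],[-0.0,0.004,-0.0058],[-0.0,0.0042,-0.0057],[-0.0,0.0043,-0.0056],[-0.0,0.0045,-0.0054]]
[[-0.0,0.0046,-0.0053],[-0.0,0.0048,-0.0052],[-0.0,0.005,-0.005],[-0.0,0.0051,-0.0049],[-0.0,0.0053,-0.0047],[-0.0,0.0054,-0.0046],[-0.0,0.0055,-0.0044],[-0.0,0.0057,-0.0042]]
[[-0.0,0.0055,-0.0039],[-0.0,0.0056,-0.0037],[-0.0,0.0057,-0.0036],[-0.0,0.0058,-0.0034],[-0.0,0.0059,-0.0032],[-0.0,0.006,-0.0031],[-0.0,0.0061,-0.0029],[-0.0,0.0062,-0.0027]]
```

```bash
python3 -m creep '{"slide":[[0,0.0017,-0.0069],[0,0.0019,-0.0068],[0,0.0021,-0.0067],[0,0.0023,-0.0067],[0,0.0025,-0.0066],[0,0.0027,-0.0065],[0,0.0029,-0.0064],[0,0.0031,-0.0064]],"rotation":[[0,0,0],[0,0,0],[0,0,0],[0,0,0],[0,0,0],[0,0,0],[0,0,0],[0,0,0]]}'
python3 - <<'E'
from h import *
s=robot.observe();R=np.array(s['tcp_rot']);p=wp(s['tcp_pos']-.011*R[:,2]);print(p,np.arctan2(p[2]-76,100-p[0])-.051,np.hypot(p[2]-76,100-p[0]),s['q'])
E
```

```text
time_s: 13.62
tcp_pos: [0.4724, 0.0083, 0.132]
tcp_rot: [[-0.055, 0.984, 0.169], [0.999, 0.053, 0.011], [0.002, 0.169, -0.986]]
wrist_force: [-1.4, 1.0, -8.2]
gripper_width: 0.0129
grasp_force: 40.0
[-1.25587975e+02  8.45778353e-03  1.42803070e+02] 0.2369013557596958 235.27130007739612 [ 30.71144293  33.71266618 -50.86453319 127.57832072  57.57083345
  32.50672603 -60.05628307]
```

Working well: radius is 235 mm and force is about 8 N. I'll continue.

```bash
Z='"rotation":[[0,0,0],[0,0,0],[0,0,0],[0,0,0],[0,0,0],[0,0,0],[0,0,0],[0,0,0]]}'
python3 -m creep '{"slide":[[0,0.0033,-0.0063],[0,0.0034,-0.0062],[0,0.0036,-0.0061],[0,0.0038,-0.0059],[0,0.004,-0.0058],[0,0.0042,-0.0057],[0,0.0043,-0.0056],[0,0.0045,-0.0054]],"rotation":[[0,0,0],[0,0,0],[0,0,0],[0,0,0],[0,0,0],[0,0,0],[0,0,0],[0,0,0]]}' | grep force
python3 -m creep '{"slide":[[0,0.0046,-0.0053],[0,0.0048,-0.0052],[0,0.005,-0.005],[0,0.0051,-0.0049],[0,0.0053,-0.0047],[0,0.0054,-0.0046],[0,0.0055,-0.0044],[0,0.0057,-0.0042]],"rotation":[[0,0,0],[0,0,0],[0,0,0],[0,0,0],[0,0,0],[0,0,0],[0,0,0],[0,0,0]]}' | grep force
python3 -m creep '{"slide":[[0,0.0055,-0.0039],[0,0.0056,-0.0037],[0,0.0057,-0.0036],[0,0.0058,-0.0034],[0,0.0059,-0.0032],[0,0.006,-0.0031],[0,0.0061,-0.0029],[0,0.0062,-0.0027]],"rotation":[[0,0,0],[0,0,0],[0,0,0],[0,0,0],[0,0,0],[0,0,0],[0,0,0],[0,0,0]]}'
python3 -m creep '{"slide":[[0,0,0],[0,0,0]],"rotation":[[0,0,0],[0,0,0]]}'
python3 - <<'E'
from h import *
s=robot.observe();R=np.array(s['tcp_rot']);p=wp(s['tcp_pos']-.011*R[:,2]);print(p,np.arctan2(p[2]-76,100-p[0])-.051,np.hypot(p[2]-76,100-p[0]),s['q'])
E
```

```text
wrist_force: [-9.3, 0.7, -5.8]
grasp_force: 40.0
wrist_force: [-19.0, 0.5, 6.0]
grasp_force: 40.0
time_s: 15.62
tcp_pos: [0.5649, 0.013, 0.2635]
tcp_rot: [[-0.055, 0.986, 0.158], [0.998, 0.055, 0.005], [-0.004, 0.158, -0.987]]
wrist_force: [-24.7, -3.2, 20.6]
gripper_width: 0.0129
grasp_force: 40.0
time_s: 15.78
tcp_pos: [0.5671, 0.0131, 0.2646]
tcp_rot: [[-0.055, 0.985, 0.163], [0.998, 0.055, 0.005], [-0.004, 0.163, -0.987]]
wrist_force: [-21.7, -3.1, 22.0]
gripper_width: 0.0128
grasp_force: 40.0
[-3.07280053e+01  8.57262788e-02  2.75468211e+02] 0.939646468835174 238.4897870464804 [ 36.37288766  32.4017618  -62.86179825 104.88538756  39.08479095
  55.66593119 -38.66837972]
```

```bash
cat >> arc.py <<'E'
def st():
    s=robot.observe();R=np.array(s['tcp_rot']);p=wp(s['tcp_pos']-.011*R[:,2]);t=np.arctan2(p[2]-76,100-p[0])
    F=RP.T@s['wrist_force'];print('th',t-.051,'r',np.hypot(p[2]-76,100-p[0]),p,'Ft',F[0]*np.sin(t)+F[2]*np.cos(t),'Fr',-F[0]*np.cos(t)+F[2]*np.sin(t))
E
python3 -m creep '{"slide":[[0,0.0017,0.0001],[0,0.0017,0.0001],[0,0.0017,0.0001],[0,0.0017,0.0001],[0,0,0],[0,0,0]],"rotation":[[0,0,0],[0,0,0],[0,0,0],[0,0,0],[0,0,0],[0,0,0]]}' >/dev/null
python3 -c "from arc import *;st()"
```

```text
th 0.9599331817423428 r 238.05942694747714 [-2.64262775e+01  1.99809115e-01  2.77714370e+02] Ft -8.452424822533906 Fr 52.51927427772115
```

```bash
python3 -m creep '{"slide":[[0,-0.0006,-0.0014],[0,-0.0006,-0.0014],[0,-0.0006,-0.0014],[0,-0.0006,-0.0014],[0,0,0],[0,0,0]],"rotation":[[0,0,0],[0,0,0],[0,0,0],[0,0,0],[0,0,0],[0,0,0]]}' - 25 >/dev/null
python3 -c "from arc import *;st()"
python3 -m creep '{"slide":[[0,0.0018,-0.0008],[0,0.0018,-0.0008],[0,0.0018,-0.0008],[0,0,0],[0,0,0]],"rotation":[[0,0,0],[0,0,0],[0,0,0],[0,0,0],[0,0,0]]}' >/dev/null
python3 -c "from arc import *;st()"
```

```text
th 0.9591351742578292 r 237.9359672376682 [-2.65215575e+01  2.21933667e-01  2.77508858e+02] Ft -13.169684104695383 Fr -7.179743073647437
th 0.9601954557632802 r 237.9447683266456 [-2.63125024e+01  2.32553674e-01  2.77650352e+02] Ft -21.683242266781008 Fr -9.750444639717855
```

```bash
python3 -m creep '{"slide":[[0,-0.001,0],[0,-0.001,0],[0,0,0],[0,0,0],[0,0,-0.01],[0,0,-0.02],[0,0,-0.02],[0,0,-0.02]],"rotation":[[0,0,0],[0,0,0],[0,0,0],[0,0,0],[0,0,0],[0,0,0],[0,0,0],[0,0,0]]}' 0.5
python3 - <<'E'
from h import *
R=leaned(tool(PY),PY,5); print(wp(robot.observe()['tcp_pos']))
rows(pw(-120,0,330),R,16,True)
E
```

```text
time_s: 17.87
tcp_pos: [0.568, 0.0139, 0.3442]
tcp_rot: [[-0.055, 0.983, 0.176], [0.998, 0.054, 0.012], [0.002, 0.177, -0.984]]
wrist_force: [0.5, 0.4, -0.6]
gripper_width: 0.0467
grasp_force: 0.0
[-28.04191414   0.76101592 344.24016584]
16 slide [-0.0044, -0.0048, 0.0008] rot [0.25, -0.26, 5.64]
```

```bash
for i in 1 2; do python3 -m creep '{"slide":[[-0.0044,-0.0048,0.0008],[-0.0044,-0.0048,0.0008],[-0.0044,-0.0048,0.0008],[-0.0044,-0.0048,0.0008],[-0.0044,-0.0048,0.0008],[-0.0044,-0.0048,0.0008],[-0.0044,-0.0048,0.0008],[-0.0044,-0.0048,0.0008]],"rotation":[[0.25,-0.26,5.64],[0.25,-0.26,5.64],[0.25,-0.26,5.64],[0.25,-0.26,5.64],[0.25,-0.26,5.64],[0.25,-0.26,5.64],[0.25,-0.26,5.64],[0.25,-0.26,5.64]]}' 0.85 |grep -E 'time|pos|force: \['; done
python3 -m creep '{"slide":[[0,0,0],[0,0,0]],"rotation":[[0,0,0],[0,0,0]]}'
python3 - <<'E'
from h import *
s=robot.observe();R=leaned(tool(PY),PY,40); print(wp(s['tcp_pos']),s['q'])
rows(pw(-30,0,57)-R[:,2]*.09,R,24,True)
E
```

```text
time_s: 18.53
tcp_pos: [0.524, -0.0086, 0.3301]
wrist_force: [0.6, 0.3, -0.1]
time_s: 19.2
tcp_pos: [0.4772, 0.0085, 0.3184]
wrist_force: [-0.2, 0.1, 0.2]
time_s: 19.37
tcp_pos: [0.4769, 0.0083, 0.3179]
tcp_rot: [[0.995, 0.053, 0.087], [0.053, -0.999, 0.004], [0.087, 0.0, -0.996]]
wrist_force: [0.5, 0.2, -0.3]
gripper_width: 0.0797
grasp_force: 0.0
[-1.19231272e+02 -1.80741731e-01  3.17897722e+02] [  31.23708532   16.14942487  -45.68187545  108.30571752   14.90877377
   56.15154307 -107.6339255 ]
24 slide [-0.0016, -0.0, 0.0085] rot [-0.0, 1.46, 0.01]
```

```bash
for i in 1 2 3; do python3 -m creep '{"slide":[[-0.0016,0,0.0085],[-0.0016,0,0.0085],[-0.0016,0,0.0085],[-0.0016,0,0.0085],[-0.0016,0,0.0085],[-0.0016,0,0.0085],[-0.0016,0,0.0085],[-0.0016,0,0.0085]],"rotation":[[0,1.46,0],[0,1.46,0],[0,1.46,0],[0,1.46,0],[0,1.46,0],[0,1.46,0],[0,1.46,0],[0,1.46,0]]}' 0.85 |grep -E 'pos|force: \['; done
python3 -m creep '{"slide":[[0,0,0],[0,0,0]],"rotation":[[0,0,0],[0,0,0]]}'
python3 - <<'E'
from h import *
s=robot.observe();R=leaned(tool(PY),PY,40); print(wp(s['tcp_pos']),s['q'])
im=snap('wrist','w3')
rows(pw(-30,0,57),R,8,True)
E
```

```text
tcp_pos: [0.476, 0.008, 0.2479]
wrist_force: [1.0, -0.1, -0.8]
tcp_pos: [0.4886, 0.0037, 0.2009]
wrist_force: [0.0, -0.8, 0.3]
tcp_pos: [0.5333, -0.0154, 0.2203]
wrist_force: [-0.4, 0.1, 0.6]
time_s: 21.53
tcp_pos: [0.5328, -0.0154, 0.2199]
tcp_rot: [[0.869, 0.076, 0.489], [0.061, -0.997, 0.047], [0.492, -0.011, -0.871]]
wrist_force: [-0.4, -0.0, 0.4]
gripper_width: 0.0801
grasp_force: 0.0
[-64.61300747 -26.70292497 219.85369895] [  34.09960983   21.0522353   -43.35378869  132.37419772   82.98383591
   13.36565098 -168.51001951]
8 slide [-0.0076, -0.0031, 0.0207] rot [-0.17, 1.32, 0.11]
```

View pics/w3.png

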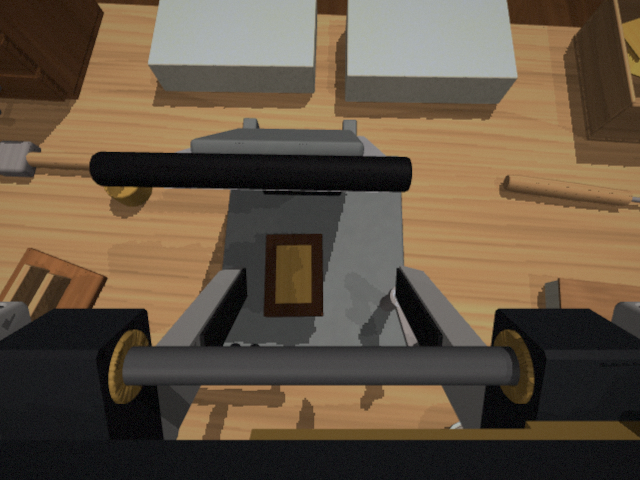

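The wrist view shows the plaque with corners at (265,234), (322,234), (323,316) and (265,317), and the bar crossing above it at row 170. j6 and j7 are at their limits, so I'll use the half-turned grasp with less lean. First I'll locate the plaque.

Run:
```python
from h import *
w=[wplane(p,.064) for p in[(265,234),(322,234),(323,316.5),(265,317)]]
for x in w: print(wp(x))
f=fit2(np.array([[40,28],[40,-28],[-40,-28],[-40,28]])/1000,w);print('tile',f,wp([*f[1],.05]),'yaw rel',f[0]-PY)
rows(pw(-130,0,260),leaned(tool(PY),PY,10),12,True)
```

```text
[ 6.38084182 31.83278659 64.        ]
[  7.746363   -24.58302904  64.        ]
[-71.80711819 -27.62696581  64.        ]
[-73.71303999  26.2780862   64.        ]
tile (np.float64(0.09613615409143123), array([0.56311912, 0.01432507]), array([0.00078302, 0.00065333, 0.00076119, 0.00138365])) [-32.84823834   1.47521948  50.        ] yaw rel 0.045936154091431224
12 slide [-0.0041, -0.0023, -0.0041] rot [-0.09, -1.62, 0.1]
```

```bash
python3 -m creep '{"slide":[[-0.006,-0.0034,-0.006],[-0.006,-0.0034,-0.006],[-0.006,-0.0034,-0.006],[-0.006,-0.0034,-0.006],[-0.006,-0.0034,-0.006],[-0.006,-0.0034,-0.006],[-0.006,-0.0034,-0.006],[-0.006,-0.0034,-0.006]],"rotation":[[0,-2.4,0],[0,-2.4,0],[0,-2.4,0],[0,-2.4,0],[0,-2.4,0],[0,-2.4,0],[0,-2.4,0],[0,-2.4,0]]}'|grep -E 'pos|force: \['
for i in 1 2 3; do python3 -m creep '{"slide":[[0,0,0],[0,0,0],[0,0,0],[0,0,0],[0,0,0],[0,0,0],[0,0,0],[0,0,0]],"rotation":[[0,0,-7.1],[0,0,-7.1],[0,0,-7.1],[0,0,-7.1],[0,0,-7.1],[0,0,-7.1],[0,0,-7.1],[0,0,-7.1]]}'|grep -E 'pos|force: \['; done
python3 -m creep '{"slide":[[0,0,0],[0,0,0]],"rotation":[[0,0,0],[0,0,0]]}'
python3 - <<'E'
from h import *
s=robot.observe(); print(wp(s['tcp_pos']),s['q'])
R=leaned(tool(.096+np.pi),.096,28)
rows(pw(-33,1.5,57)-R[:,2]*.09,R,16,True)
E
```

```text
tcp_pos: [0.4722, 0.0051, 0.2458]
wrist_force: [0.8, 0.2, 0.1]
tcp_pos: [0.4727, 0.005, 0.2455]
wrist_force: [-0.6, 0.4, 0.7]
tcp_pos: [0.4727, 0.005, 0.2455]
wrist_force: [0.8, -0.2, 0.8]
tcp_pos: [0.4727, 0.005, 0.2455]
wrist_force: [0.4, 0.5, -0.4]
time_s: 24.42
tcp_pos: [0.4728, 0.0049, 0.2455]
tcp_rot: [[-0.976, 0.092, 0.196], [0.098, 0.995, 0.022], [-0.193, 0.041, -0.98]]
wrist_force: [0.2, 0.8, -0.0]
gripper_width: 0.0799
grasp_force: 0.0
[-123.50092305   -3.38515668  245.53779847] [ 47.56961904  26.6675347  -70.96284012 120.81497989  40.55736009
  45.2305542   37.61038722]
16 slide [-0.0007, 0.0001, 0.0081] rot [-0.09, -1.04, -0.69]
```

```bash
for i in 1 2; do python3 -m creep '{"slide":[[-0.0007,0.0001,0.0081],[-0.0007,0.0001,0.0081],[-0.0007,0.0001,0.0081],[-0.0007,0.0001,0.0081],[-0.0007,0.0001,0.0081],[-0.0007,0.0001,0.0081],[-0.0007,0.0001,0.0081],[-0.0007,0.0001,0.0081]],"rotation":[[-0.1,-1.04,-0.7],[-0.1,-1.04,-0.7],[-0.1,-1.04,-0.7],[-0.1,-1.04,-0.7],[-0.1,-1.04,-0.7],[-0.1,-1.04,-0.7],[-0.1,-1.04,-0.7],[-0.1,-1.04,-0.7]]}'|grep -E 'pos|force: \['; done
python3 -m creep '{"slide":[[0,0,0],[0,0,0]],"rotation":[[0,0,0],[0,0,0]]}'
python3 - <<'E'
from h import *
s=robot.observe(); print(wp(s['tcp_pos']),s['q'])
R=leaned(tool(.096+np.pi),.096,28);print(R)
rows(pw(-33,1.5,57),R,16,True)
E
```

```text
tcp_pos: [0.4952, 0.007, 0.1843]
wrist_force: [0.3, -0.3, 1.2]
tcp_pos: [0.5263, 0.0106, 0.1273]
wrist_force: [-1.1, -0.0, -0.4]
time_s: 25.92
tcp_pos: [0.5254, 0.0105, 0.1268]
tcp_rot: [[-0.879, -0.101, 0.467], [-0.088, 0.995, 0.051], [-0.469, 0.004, -0.883]]
wrist_force: [-0.3, -0.4, 0.3]
gripper_width: 0.0797
grasp_force: 0.0
[-70.66520744  -0.42452824 126.83864872] [ 32.87482309  38.00291403 -53.30336302 137.71732565 114.75616757
  32.60052393 -20.47799716]
[[-8.78882094e-01 -9.58526119e-02  4.67309899e-01]
 [-8.46328330e-02  9.95395538e-01  4.50000755e-02]
 [-4.69471563e-01  2.18329042e-17 -8.82947593e-01]]
16 slide [-0.0, -0.0, 0.0056] rot [0.02, -0.0, 0.01]
```

```bash
for i in 1 2; do python3 -m creep '{"slide":[[0,0,0.0056],[0,0,0.0056],[0,0,0.0056],[0,0,0.0056],[0,0,0.0056],[0,0,0.0056],[0,0,0.0056],[0,0,0.0056]],"rotation":[[0,0,0],[0,0,0],[0,0,0],[0,0,0],[0,0,0],[0,0,0],[0,0,0],[0,0,0]]}'|grep -E 'pos|force: \['; done
python3 -m creep '{"slide":[[0,0,0],[0,0,0]],"rotation":[[0,0,0],[0,0,0]]}'
python3 - <<'E'
from h import *
s=robot.observe(); R0=np.array(s['tcp_rot']);print(wp(s['tcp_pos']-.011*R0[:,2]),s['q'])
R=leaned(tool(.096+np.pi),.096,28)
rows(pw(-33,1.5,57),R,4,True)
E
```

```text
tcp_pos: [0.5472, 0.0125, 0.0873]
wrist_force: [-0.1, -0.6, 0.1]
tcp_pos: [0.5682, 0.0147, 0.0479]
wrist_force: [0.8, -0.2, 0.2]
time_s: 27.42
tcp_pos: [0.5679, 0.0148, 0.048]
tcp_rot: [[-0.878, -0.103, 0.468], [-0.09, 0.995, 0.05], [-0.471, 0.002, -0.882]]
wrist_force: [0.7, 0.2, -0.5]
gripper_width: 0.0802
grasp_force: 0.0
[-33.26441344   1.4182218   57.73080647] [ 29.70401629  51.82426278 -51.17720649 133.95092253 124.33528064
  41.90353124 -24.07082689]
4 slide [0.0, 0.0, 0.0002] rot [0.07, 0.02, 0.08]
```

Positioned. Now close, then lift slightly and retreat along the approach.

```bash
python3 -m creep '{"slide":[[0,0,0],[0,0,0],[0,0,0],[0,0,0],[0,0,0],[0,0,0]],"rotation":[[0,0,0],[0,0,0],[0,0,0],[0,0,0],[0,0,0],[0,0,0]]}' 0 20
python3 -m creep '{"slide":[[0,0,-0.002],[0,0,-0.003],[0,0,-0.004],[0,0,-0.005],[0,0,-0.006],[0,0,-0.006],[0,0,-0.006],[0,0,-0.006]],"rotation":[[0,0,0],[0,0,0],[0,0,0],[0,0,0],[0,0,0],[0,0,0],[0,0,0],[0,0,0]]}'
python3 -m creep '{"slide":[[0,0,-0.008],[0,0,-0.008],[0,0,-0.008],[0,0,-0.008],[0,0,-0.008],[0,0,-0.008],[0,0,-0.004],[0,0,0]],"rotation":[[0,0,0],[0,0,0],[0,0,0],[0,0,0],[0,0,0],[0,0,0],[0,0,0],[0,0,0]]}'
python3 - <<'E'
from h import *
s=robot.observe(); R0=np.array(s['tcp_rot']);print(wp(s['tcp_pos']-.011*R0[:,2]),s['q'])
E
```

```text
time_s: 27.92
tcp_pos: [0.5679, 0.0147, 0.0486]
tcp_rot: [[-0.877, -0.103, 0.469], [-0.09, 0.995, 0.05], [-0.471, 0.001, -0.882]]
wrist_force: [-1.8, -0.7, 2.3]
gripper_width: 0.0557
grasp_force: 20.0
time_s: 28.58
tcp_pos: [0.5499, 0.0127, 0.0826]
tcp_rot: [[-0.877, -0.103, 0.469], [-0.09, 0.995, 0.05], [-0.471, 0.001, -0.882]]
wrist_force: [0.3, -0.5, -1.2]
gripper_width: 0.0557
grasp_force: 20.0
time_s: 29.25
tcp_pos: [0.5258, 0.01, 0.1289]
tcp_rot: [[-0.877, -0.103, 0.47], [-0.091, 0.995, 0.049], [-0.472, 0.0, -0.881]]
wrist_force: [-0.2, 0.2, -1.3]
gripper_width: 0.0558
grasp_force: 20.0
[-75.52670676  -1.29230677 138.5490504 ] [ 32.96210029  37.74757795 -53.38918181 137.75920666 114.73690958
  32.60325544 -20.34980876]
```

Run:
```python
from h import *
s=robot.observe(); R=Rot.from_euler('z',-.372).as_matrix()@np.array(s['tcp_rot'])
rows([.5044,.2966,.16],R,24,True)
```

```text
24 slide [0.001, 0.0119, -0.0015] rot [0.42, -0.0, 0.78]
```

```bash
for i in 1 2 3; do python3 -m creep '{"slide":[[0.001,0.0119,-0.0015],[0.001,0.0119,-0.0015],[0.001,0.0119,-0.0015],[0.001,0.0119,-0.0015],[0.001,0.0119,-0.0015],[0.001,0.0119,-0.0015],[0.001,0.0119,-0.0015],[0.001,0.0119,-0.0015]],"rotation":[[0.42,0,0.78],[0.42,0,0.78],[0.42,0,0.78],[0.42,0,0.78],[0.42,0,0.78],[0.42,0,0.78],[0.42,0,0.78],[0.42,0,0.78]]}'|grep -E 'pos|force: \['; done
python3 -m creep '{"slide":[[0,0,0],[0,0,0]],"rotation":[[0,0,0],[0,0,0]]}'
python3 - <<'E'
from h import *
s=robot.observe(); R0=np.array(s['tcp_rot']);print(s['tcp_pos']-.011*R0[:,2],s['q'])
snap('wrist','w4');snap('top','top4')
E
```

```text
tcp_pos: [0.5082, 0.1052, 0.1344]
wrist_force: [0.7, -0.5, -0.7]
tcp_pos: [0.5027, 0.201, 0.1413]
wrist_force: [0.2, -0.2, -0.6]
tcp_pos: [0.509, 0.2967, 0.148]
wrist_force: [-0.1, -0.4, -0.9]
time_s: 31.42
tcp_pos: [0.5088, 0.2965, 0.148]
tcp_rot: [[-0.851, 0.264, 0.454], [0.233, 0.965, -0.124], [-0.47, -0.0, -0.883]]
wrist_force: [-0.4, 0.6, -1.6]
gripper_width: 0.056
grasp_force: 20.0
[0.50385674 0.29788008 0.15772117] [-12.94455973  43.20433957 -55.30878405 117.98341082  79.49811695
  62.44521959 -41.78183071]
```

View pics/w4.png

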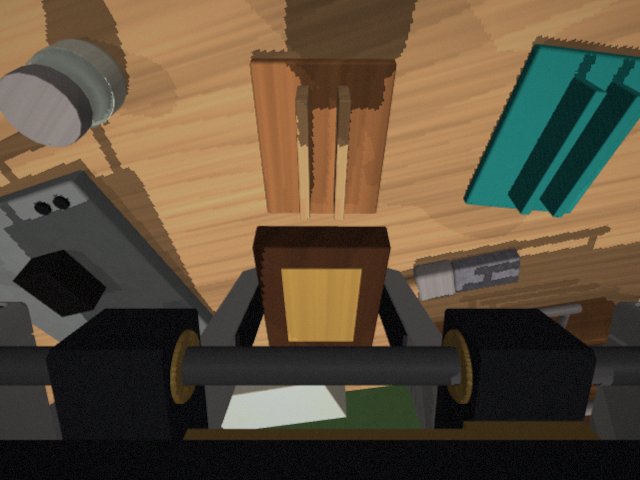

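The wrist view shows the rack board top corners at (252,61), (395,61), (379,213) and (268,213). The held plaque is level, with its top-front edge from (257,247) to (388,247).

Run:
```python
from h import *
s=robot.observe()
f=fit2(np.array([[-65,-50],[-65,50],[65,50],[65,-50]])/1000,[wplane(p,.01) for p in[(252,61),(395,61),(379,213),(268,213)]]);print('rack',f)
im=cv2.imread('pics/w4.png');cv2.imwrite('pics/c4.png',cv2.resize(im[40:360,230:410],(450,800)[:2] if 0 else (337,600),interpolation=cv2.INTER_CUBIC))
bt=[wplane(p,.038) for p in[(303,88),(343,88),(340,219),(305,219)]]
print('batt',fit2(np.array([[-50,-14],[-50,14],[50,14],[50,-14]])/1000,bt))
t=[wplane(p,.1634) for p in[(257,247),(388,247)]]
yaw=np.arctan2(*(t[0]-t[1])[:2])  # y dir = t1-t0
d=t[1]-t[0];print('tile y dir yaw',np.arctan2(d[1],d[0])-np.pi/2,np.linalg.norm(d))
m=(t[0]+t[1])/2; R=np.array(s['tcp_rot']);g=s['tcp_pos']-.011*R[:,2]
a=np.arctan2(d[1],d[0])-np.pi/2; u=np.array([np.cos(a),np.sin(a)])
print('tile centre',m[:2]+.04*u,'grasp',g)
```

```text
rack (np.float64(-0.2633995887117218), array([0.50489877, 0.29749433]), array([0.0020707 , 0.00231782, 0.00077399, 0.0006929 ]))
batt (np.float64(-0.26658427834039944), array([0.50082179, 0.2978841 ]), array([0.00323522, 0.00323763, 0.0028902 , 0.00291319]))
tile y dir yaw -0.26561759360656145 0.05193237740507617
tile centre [0.50504347 0.29620182] grasp [0.50393526 0.29634861 0.15768182]
```

View pics/c4.png

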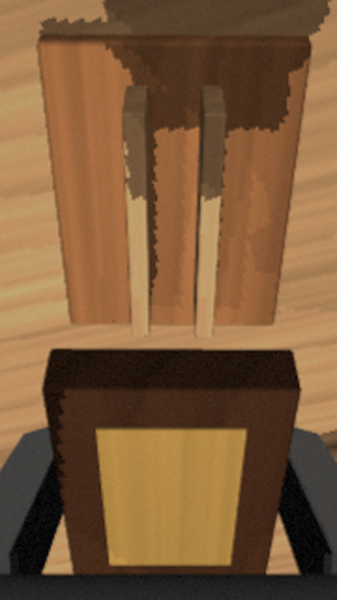

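```bash
python3 -m creep '{"slide":[[0.0042,0,0.008],[0.0042,0,0.008],[0.0042,0,0.008],[0.0042,0,0.008],[0.0042,0,0.008],[0.0042,0,0.008],[0.0042,0,0.008],[0.0042,0,0.008]],"rotation":[[0,0,0],[0,0,0],[0,0,0],[0,0,0],[0,0,0],[0,0,0],[0,0,0],[0,0,0]]}'|grep -E 'pos|force: \['
python3 -m creep '{"slide":[[0.004,0,0.007],[0.003,0,0.006],[0.003,0,0.006],[0.0015,0,0.003],[0,0,0],[0,0,0]],"rotation":[[0,0,0],[0,0,0],[0,0,0],[0,0,0],[0,0,0],[0,0,0]]}'
python3 - <<'E'
from h import *
s=robot.observe(); R0=np.array(s['tcp_rot']);print(s['tcp_pos']-.011*R0[:,2],s['q'],np.arctan2(R0[1,1],R0[0,1])-np.pi/2)
R=Rot.from_euler('z',-.267-(np.arctan2(R0[1,1],R0[0,1])-np.pi/2)).as_matrix()@R0
rows([.5046,.2970,.0485],R,4,True)
E
```

```text
tcp_pos: [0.5095, 0.2961, 0.0751]
wrist_force: [0.9, -0.3, -0.7]
time_s: 32.68
tcp_pos: [0.5098, 0.2961, 0.0513]
tcp_rot: [[-0.851, 0.265, 0.454], [0.233, 0.964, -0.124], [-0.471, 0.0, -0.882]]
wrist_force: [-0.5, -0.6, -0.3]
gripper_width: 0.0559
grasp_force: 20.0
[0.50483204 0.29747239 0.06105175] [-16.58887399  53.10570974 -49.91156559 120.64858382  92.11564797
  62.15369749 -54.07901189] -0.26775170587288133
4 slide [0.0015, -0.0001, 0.0028] rot [-0.01, 0.0, -0.01]
```

Well aligned. Ease down to contact.

```bash
python3 -m creep '{"slide":[[0.0015,0,0.0028],[0.0015,0,0.0028],[0.0012,0,0.0022],[0.0007,0,0.0014],[0.0005,0,0.0009],[0,0,0]],"rotation":[[0,0,0],[0,0,0],[0,0,0],[0,0,0],[0,0,0],[0,0,0]]}'|grep -E 'pos|force: \['
python3 -m creep '{"slide":[[0.0003,0,0.0006],[0.0003,0,0.0006],[0,0,0]],"rotation":[[0,0,0],[0,0,0],[0,0,0]]}'|grep -E 'pos|force: \['
python3 -m creep '{"slide":[[0.0003,0,0.0006],[0.0003,0,0.0006],[0,0,0]],"rotation":[[0,0,0],[0,0,0],[0,0,0]]}'|grep -E 'pos|force: \['
```

```text
tcp_pos: [0.5097, 0.2959, 0.0396]
wrist_force: [-0.5, -0.7, -1.2]
tcp_pos: [0.5099, 0.296, 0.0385]
wrist_force: [-0.4, -0.4, -0.1]
tcp_pos: [0.5099, 0.2959, 0.0371]
wrist_force: [-0.6, -0.1, -0.6]
```

```bash
for i in 1; do python3 -m creep '{"slide":[[0.0002,0,0.0005],[0,0,0]],"rotation":[[0,0,0],[0,0,0]]}'|grep -E 'pos|force: \['; done
python3 -m creep '{"slide":[[0.0002,0,0.0005],[0,0,0]],"rotation":[[0,0,0],[0,0,0]]}'|grep -E 'pos|force: \['
```

```text
tcp_pos: [0.51, 0.296, 0.0367]
wrist_force: [-0.1, -0.3, -0.6]
tcp_pos: [0.51, 0.296, 0.0367]
wrist_force: [-2.6, -1.1, 3.7]
```

```bash
python3 -m creep '{"slide":[[0.0001,0,0.0002],[0,0,0]],"rotation":[[0,0,0],[0,0,0]]}'|grep -E 'pos|force: \['
python3 -m creep '{"slide":[[0,0,0],[0,0,0],[0,0,0],[0,0,0]],"rotation":[[0,0,0],[0,0,0],[0,0,0],[0,0,0]]}' 0.8 |grep -E 'pos|force: \[|wid'
python3 -m creep '{"slide":[[0,0,-0.004],[0,0,-0.01],[0,0,-0.015],[0,0,-0.02],[0,0,-0.02],[0,0,-0.02],[0,0,-0.02],[0,0,-0.02]],"rotation":[[0,0,0],[0,0,0],[0,0,0],[0,0,0],[0,0,0],[0,0,0],[0,0,0],[0,0,0]]}'
python3 -m creep '{"slide":[[0,0,0],[0,0,0]],"rotation":[[0,0,0],[0,0,0]]}' |grep time
python3 - <<'E'
from h import *
s=robot.observe(); print(s['q'])
snap('wrist','w5')
E
```

```text
tcp_pos: [0.51, 0.296, 0.0366]
wrist_force: [-2.9, -0.7, 5.3]
tcp_pos: [0.5101, 0.2959, 0.0358]
wrist_force: [0.8, -0.2, 0.1]
gripper_width: 0.0744
time_s: 35.18
tcp_pos: [0.4503, 0.3124, 0.1513]
tcp_rot: [[-0.851, 0.264, 0.454], [0.233, 0.965, -0.124], [-0.471, 0.001, -0.882]]
wrist_force: [0.0, 0.3, 0.2]
gripper_width: 0.0753
grasp_force: 0.0
time_s: 35.35
[-18.17201701  41.83311093 -56.84803045 121.83465517  77.57582567
  64.31927332 -49.20169828]
```

View pics/w5.png

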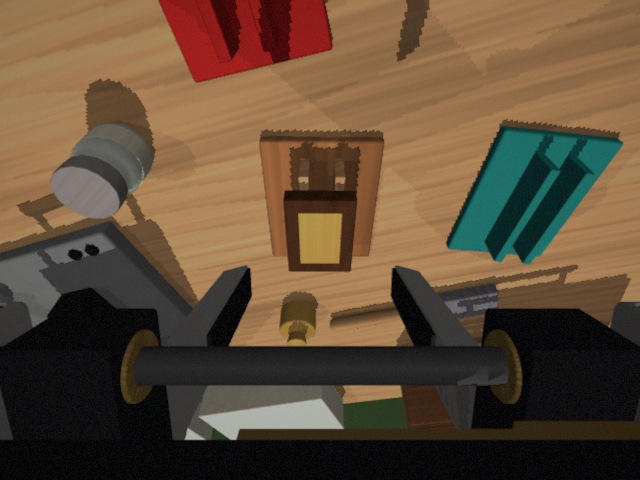

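The view shows the plaque face up across both battens, with its top corners near (285,202), (356,202), (351,271) and (290,271). The board corners are at (261,139), (383,139), (370,256) and (272,256).

Run:
```python
from h import *
L=lambda a,b:np.array([[-a,-b],[-a,b],[a,b],[a,-b]])/1000
r=fit2(L(65,50),[wplane(p,.01) for p in[(261,139),(383,139),(370,256),(272,256)]])
t=fit2(L(40,28),[wplane(p,.052) for p in[(285,202),(356,202),(351,271),(290,271)]])
print(r,t); d=t[1]-r[1];c,s_=np.cos(r[0]),np.sin(r[0]);print('off rack frame mm',(c*d[0]+s_*d[1])*1e3,(-s_*d[0]+c*d[1])*1e3,'yaw',t[0]-r[0])
# next: to over the raised bar, tool x along press y
rows(pw(-26,0,340),leaned(tool(PY+np.pi/2),PY,10),32,True)
rows(pw(-120,100,340),leaned(tool(PY+np.pi/2),PY,10),16,True)
```

```text
(np.float64(-0.2703836157221989), array([0.50309711, 0.29792242]), array([0.00245716, 0.00220352, 0.00027532, 0.00043094])) (np.float64(-0.2672109654078412), array([0.50596411, 0.29626009]), array([0.00217599, 0.00217163, 0.00183276, 0.00183874]))
off rack frame mm 3.2068395199300426 -0.8361588894855858 yaw 0.00317265031435765
32 slide [-0.0116, -0.0024, -0.003] rot [0.28, 0.56, 2.25]
16 slide [-0.0143, -0.0058, -0.0086] rot [0.57, 1.13, 4.49]
```

```bash
for i in 1 2; do python3 -m creep '{"slide":[[-0.0143,-0.0058,-0.0086],[-0.0143,-0.0058,-0.0086],[-0.0143,-0.0058,-0.0086],[-0.0143,-0.0058,-0.0086],[-0.0143,-0.0058,-0.0086],[-0.0143,-0.0058,-0.0086],[-0.0143,-0.0058,-0.0086],[-0.0143,-0.0058,-0.0086]],"rotation":[[0.57,1.13,4.5],[0.57,1.13,4.5],[0.57,1.13,4.5],[0.57,1.13,4.5],[0.57,1.13,4.5],[0.57,1.13,4.5],[0.57,1.13,4.5],[0.57,1.13,4.5]]}' 0.5|grep -E 'pos|force: \['; done
python3 -m creep '{"slide":[[0,0,0],[0,0,0]],"rotation":[[0,0,0],[0,0,0]]}' |grep time
python3 - <<'E'
from h import *
s=robot.observe(); print(s['tcp_pos'],s['tcp_rot'],s['q'])
rows(pw(-26.5,0,340),leaned(tool(PY+np.pi/2),PY,10),16,True)
im=snap('top','top6')
c=im[205:305,180:300]; cv2.imwrite('pics/c6.png',cv2.resize(c,(720,600),interpolation=cv2.INTER_CUBIC)[:,:,::-1])
E
```

```text
tcp_pos: [0.4891, 0.2244, 0.2528]
wrist_force: [-0.1, -1.0, 0.3]
tcp_pos: [0.4724, 0.1074, 0.3282]
wrist_force: [0.5, -0.3, -0.5]
time_s: 36.9
[0.47280807 0.10728604 0.32824516] [[-4.46092920e-02  9.84254738e-01  1.71033979e-01]
 [ 9.99004508e-01  4.39608729e-02  7.57853142e-03]
 [-5.95975395e-05  1.71201789e-01 -9.85235984e-01]] [ 33.46978641  18.99763651 -67.33874397 110.15252573  27.05170262
  56.22233701 -42.86657806]
16 slide [-0.0062, 0.0058, 0.001] rot [-0.01, 0.0, -0.02]
```

View pics/c6.png

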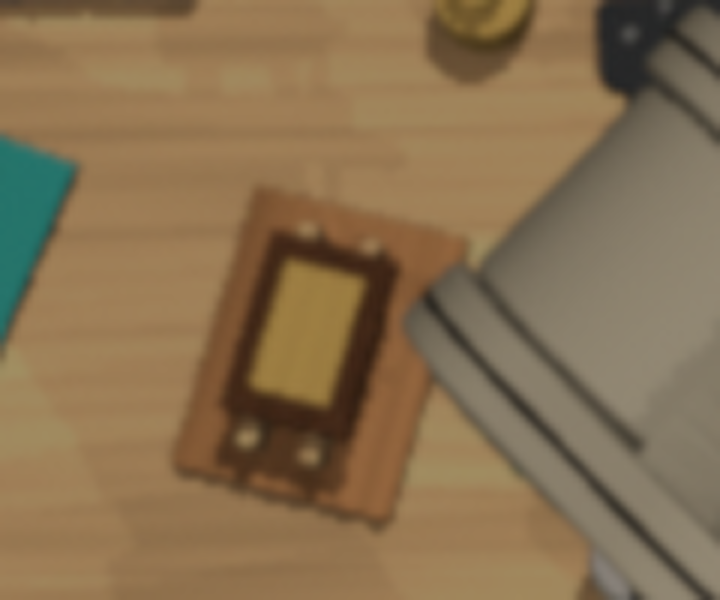

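The plaque's corners in this crop are about (275,233), (397,264), (347,438) and (225,408). Both batten ends show at each end, so it looks centred.

Run:
```python
from h import *
L=lambda a,b:np.array([[a,b],[a,-b],[-a,-b],[-a,b]])/1000
P=lambda p,z:onplane('top',c2p(p,(180,205),6),z)
im=cv2.imread('pics/c6.png').astype(int); b,g,r=im[...,0],im[...,1],im[...,2]
hsv=cv2.cvtColor(cv2.imread('pics/c6.png'),cv2.COLOR_BGR2HSV)
m=((hsv[...,0]>18)&(hsv[...,0]<28)&(hsv[...,1]>120)).astype(np.uint8); m[:220]=0;m[420:]=0;m[:,:230]=0;m[:,400:]=0
n,l,s,c=cv2.connectedComponentsWithStats(m); k=1+s[1:,4].argmax(); print('gold',s[k],c[k],P(c[k],.052))
f=fit2(L(40,28),[P(p,.052) for p in[(275,233),(397,264),(347,438),(225,408)]]);print('tile',f)
print('rack',fit2(np.array([[65,50],[65,-50],[-65,-50],[-65,50]])/1000,[P(p,.01) for p in[(257,188),(467,241),(384,528),(176,470)]]))
```

```text
gold [  253   262   109   142 10080] [306.44821429 332.73005952] [0.50719913 0.29626286 0.052     ]
tile (np.float64(-0.2643146086094844), array([0.50609693, 0.29426797]), array([0.00141442, 0.00173512, 0.00186651, 0.00177098]))
rack (np.float64(-0.27116923419913364), array([0.50350267, 0.29703031]), array([0.00119324, 0.00184513, 0.00251767, 0.00299357]))
```

The plaque is within about 3 mm and 0.5° of the rack centre, which is fine. Now the bar.

```bash
for i in 1 2; do python3 -m creep '{"slide":[[-0.0062,0.0058,0.001],[-0.0062,0.0058,0.001],[-0.0062,0.0058,0.001],[-0.0062,0.0058,0.001],[-0.0062,0.0058,0.001],[-0.0062,0.0058,0.001],[-0.0062,0.0058,0.001],[-0.0062,0.0058,0.001]],"rotation":[[0,0,0],[0,0,0],[0,0,0],[0,0,0],[0,0,0],[0,0,0],[0,0,0],[0,0,0]]}' |grep -E 'pos|force: \['; done
python3 -m creep '{"slide":[[0,0,0],[0,0,0]],"rotation":[[0,0,0],[0,0,0]]}' |grep -E 'time|width'
python3 - <<'E'
from h import *
s=robot.observe(); print(wp(s['tcp_pos']),s['q'])
rows(pw(-27,0,278),leaned(tool(PY+np.pi/2),PY,10),8,True)
E
```

```text
tcp_pos: [0.5226, 0.0612, 0.3288]
wrist_force: [-0.7, -0.0, 0.4]
tcp_pos: [0.5719, 0.0139, 0.329]
wrist_force: [-0.6, -0.4, -0.3]
time_s: 38.45
gripper_width: 0.0466
[-24.5493123    1.0763146  328.76539949] [ 37.56706523  27.96827003 -63.40751021  99.02778344  32.07828504
  61.26448652 -32.31686535]
8 slide [-0.0001, -0.0014, 0.0076] rot [-0.02, -0.01, -0.03]
```

```bash
python3 -m creep '{"slide":[[0,-0.0014,0.008],[0,-0.0014,0.008],[0,-0.0014,0.008],[0,-0.0014,0.008],[0,-0.0014,0.008],[0,-0.0014,0.008],[0,-0.0014,0.008],[0,0,0]],"rotation":[[0,0,0],[0,0,0],[0,0,0],[0,0,0],[0,0,0],[0,0,0],[0,0,0],[0,0,0]]}' |grep -E 'pos|force: \['
python3 -m creep '{"slide":[[0,0,0],[0,0,0],[0,0,0],[0,0,0],[0,0,0],[0,0,0]],"rotation":[[0,0,0],[0,0,0],[0,0,0],[0,0,0],[0,0,0],[0,0,0]]}' 0 18
python3 - <<'E'
from arc import *
st();arc(.95,.71,8);arc(.71,.47,8);arc(.47,.23,8);arc(.23,.05,8);arc(.05,0,4)
E
```

```text
tcp_pos: [0.5702, 0.0143, 0.2702]
wrist_force: [-0.7, -0.1, -0.2]
time_s: 39.62
tcp_pos: [0.5702, 0.0145, 0.2721]
tcp_rot: [[-0.047, 0.984, 0.17], [0.999, 0.047, 0.008], [0.0, 0.17, -0.985]]
wrist_force: [-5.1, -1.0, 2.2]
gripper_width: 0.0136
grasp_force: 18.0
th 0.9672426964179982 r 243.09699391307058 [-27.5925093    1.32430536 282.92099946] Ft -3.2422340718539924 Fr 4.632727018212336
[[-0.0,-0.0065,0.0028],[-0.0,-0.0064,0.003],[-0.0,-0.0063,0.0032],[-0.0,-0.0062,0.0034],[-0.0,-0.0061,0.0036],[-0.0,-0.006,0.0038],[-0.0,-0.0058,0.004],[-0.0,-0.0057,0.0041]]
[[-0.0,-0.0056,0.0043],[-0.0,-0.0055,0.0045],[-0.0,-0.0053,0.0046],[-0.0,-0.0052,0.0048],[-0.0,-0.005,0.0049],[-0.0,-0.0049,0.0051],[-0.0,-0.0047,0.0052],[-0.0,-0.0046,0.0054]]
[[-0.0,-0.0044,0.0055],[-0.0,-0.0043,0.0056],[-0.0,-0.0041,0.0058],[-0.0,-0.0039,0.0059],[-0.0,-0.0037,0.006],[-0.0,-0.0035,0.0061],[-0.0,-0.0034,0.0062],[-0.0,-0.0032,0.0063]]
[[-0.0,-0.0023,0.0048],[-0.0,-0.0021,0.0048],[-0.0,-0.002,0.0049],[-0.0,-0.0019,0.0049],[-0.0,-0.0018,0.005],[-0.0,-0.0017,0.005],[-0.0,-0.0016,0.005],[-0.0,-0.0015,0.0051]]
[[-0.0,-0.0008,0.0028],[-0.0,-0.0007,0.0028],[-0.0,-0.0007,0.0029],[-0.0,-0.0007,0.0029]]
```

```bash
python3 -m creep '{"slide":[[0,-0.0065,0.0028],[0,-0.0064,0.003],[0,-0.0063,0.0032],[0,-0.0062,0.0034],[0,-0.0061,0.0036],[0,-0.006,0.0038],[0,-0.0058,0.004],[0,-0.0057,0.0041]],"rotation":[[0,0,0],[0,0,0],[0,0,0],[0,0,0],[0,0,0],[0,0,0],[0,0,0],[0,0,0]]}' - 25|grep -E 'force|width'
python3 -c "from arc import *;st()"
python3 -m creep '{"slide":[[0,-0.0056,0.0043],[0,-0.0055,0.0045],[0,-0.0053,0.0046],[0,-0.0052,0.0048],[0,-0.005,0.0049],[0,-0.0049,0.0051],[0,-0.0047,0.0052],[0,-0.0046,0.0054]],"rotation":[[0,0,0],[0,0,0],[0,0,0],[0,0,0],[0,0,0],[0,0,0],[0,0,0],[0,0,0]]}' |grep -E 'force|width'
python3 -c "from arc import *;st()"
```

```text
wrist_force: [1.1, -0.7, 5.0]
gripper_width: 0.0133
grasp_force: 25.0
th 0.7466496593386075 r 240.9810622567657 [-68.29896038   1.39207043 248.47414966] Ft 4.229122963263491 Fr 2.8318040967827516
wrist_force: [1.9, -2.3, 4.2]
gripper_width: 0.0132
grasp_force: 25.0
th 0.5079348534039678 r 238.5821181028015 [-102.27479192    1.39175282  202.51614771] Ft 4.520405925995327 Fr 0.7580364953435874
```

```bash
python3 -m creep '{"slide":[[0,-0.0044,0.0055],[0,-0.0043,0.0056],[0,-0.0041,0.0058],[0,-0.0039,0.0059],[0,-0.0037,0.006],[0,-0.0035,0.0061],[0,-0.0034,0.0062],[0,-0.0032,0.0063]],"rotation":[[0,0,0],[0,0,0],[0,0,0],[0,0,0],[0,0,0],[0,0,0],[0,0,0],[0,0,0]]}' |grep -E 'force|width'
python3 -c "from arc import *;st()"
python3 -m creep '{"slide":[[0,-0.0023,0.0048],[0,-0.0021,0.0048],[0,-0.002,0.0049],[0,-0.0019,0.0049],[0,-0.0018,0.005],[0,-0.0017,0.005],[0,-0.0016,0.005],[0,-0.0015,0.0051]],"rotation":[[0,0,0],[0,0,0],[0,0,0],[0,0,0],[0,0,0],[0,0,0],[0,0,0],[0,0,0]]}' |grep -E 'force|width'
python3 -m creep '{"slide":[[0,0,0],[0,0,0]],"rotation":[[0,0,0],[0,0,0]]}' |grep -E 'time|width'
python3 -c "from arc import *;st();print(robot.observe()['q'])"
```

```text
wrist_force: [2.9, -1.1, 2.7]
gripper_width: 0.0131
grasp_force: 25.0
th 0.263142884229455 r 237.17151887616998 [-125.56471905    1.99023208  149.28633492] Ft 3.4520161845978277 Fr -1.8654761653285954
wrist_force: [2.1, -0.7, 3.2]
gripper_width: 0.0135
grasp_force: 25.0
time_s: 42.45
gripper_width: 0.0131
th 0.08313806181424208 r 235.93786263806007 [-133.81842612    2.01984787  107.55342503] Ft -7.157030234992638 Fr -5.576112127772872
[ 23.0889295   34.71536158 -40.27436841 130.73531388  65.72660031
  25.06854119 -68.59130776]
```

```bash
python3 -m creep '{"slide":[[0,-0.0004,0.0015],[0,-0.0004,0.0015],[0,-0.0004,0.0015],[0,-0.0004,0.0015],[0,-0.0004,0.0015],[0,-0.0004,0.0015],[0,0,0]],"rotation":[[0,0,0],[0,0,0],[0,0,0],[0,0,0],[0,0,0],[0,0,0],[0,0,0]]}' |grep -E 'force:|width'
python3 -c "from arc import *;st()"
python3 -m creep '{"slide":[[0,-0.0003,0.001],[0,-0.0003,0.001],[0,-0.0003,0.001],[0,-0.0003,0.001],[0,0,0],[0,0,0]],"rotation":[[0,0,0],[0,0,0],[0,0,0],[0,0,0],[0,0,0],[0,0,0]]}' |grep -E 'force:|width'
python3 -c "from arc import *;st()"
```

```text
wrist_force: [1.8, 1.0, -0.8]
gripper_width: 0.0128
grasp_force: 25.0
th 0.045918821993349464 r 235.68007024392108 [-134.57403456    2.01626945   98.80609169] Ft -0.5764415817605466 Fr -1.8915326531187808
wrist_force: [0.9, 1.3, 0.3]
gripper_width: 0.0131
grasp_force: 25.0
th 0.028904624447088488 r 235.56605921528202 [-134.81444417    1.98776386   94.80279406] Ft 0.3424342909515111 Fr -0.9069549008306838
```

```bash
for k in 1 2 3; do python3 -m creep '{"slide":[[0,-0.0002,0.001],[0,-0.0002,0.001],[0,0,0]],"rotation":[[0,0,0],[0,0,0],[0,0,0]]}' |grep -E 'wrist'
python3 -c "from arc import *;st()"; done
```

```text
wrist_force: [-0.3, 1.0, 0.9]
th 0.020384467548262585 r 235.4837300514526 [-134.8840026     1.97833366   92.79560785] Ft 0.897097648421002 Fr 0.3576839821770337
wrist_force: [-4.6, 1.3, 18.3]
th 0.016204654860303654 r 235.40771312759594 [-134.87630776    1.9484074    91.80858801] Ft 18.002058322823448 Fr 5.72878634033991
wrist_force: [-7.4, 0.1, 28.2]
th 0.010559291999694562 r 235.08430563484592 [-134.63901484    1.95973371   90.462485  ] Ft 27.67665914097471 Fr 9.089993660699252
```

```bash
python3 -m creep '{"slide":[[0,0.0003,-0.001],[0,0.0002,-0.001],[0,0,0],[0,0,0],[0,0,0],[0,0,0],[0,0,0]],"rotation":[[0,0,0],[0,0,0],[0,0,0],[0,0,0],[0,0,0],[0,0,0],[0,0,0]]}' 0.5 |grep -E 'force|width'
python3 -m creep '{"slide":[[0,0,-0.01],[0,0,-0.02],[0,0,-0.03],[0,0,-0.03],[0,0,-0.03],[0,0,-0.03],[0,0,0],[0,0,0]],"rotation":[[0,0,0],[0,0,0],[0,0,0],[0,0,0],[0,0,0],[0,0,0],[0,0,0],[0,0,0]]}'
python3 - <<'E'
from h import *
im=snap('scene','s7'); c=im[170:350,225:465]; cv2.imwrite('pics/c7.png',cv2.resize(c,(800,600),interpolation=cv2.INTER_CUBIC)[:,:,::-1])
E
```

```text
wrist_force: [-0.8, -0.3, 0.9]
gripper_width: 0.0468
grasp_force: 0.0
time_s: 45.53
tcp_pos: [0.4382, 0.0075, 0.2289]
tcp_rot: [[-0.046, 0.984, 0.174], [0.999, 0.045, 0.008], [-0.0, 0.175, -0.985]]
wrist_force: [-0.4, -0.9, -0.6]
gripper_width: 0.0471
grasp_force: 0.0
```

View pics/c7.png

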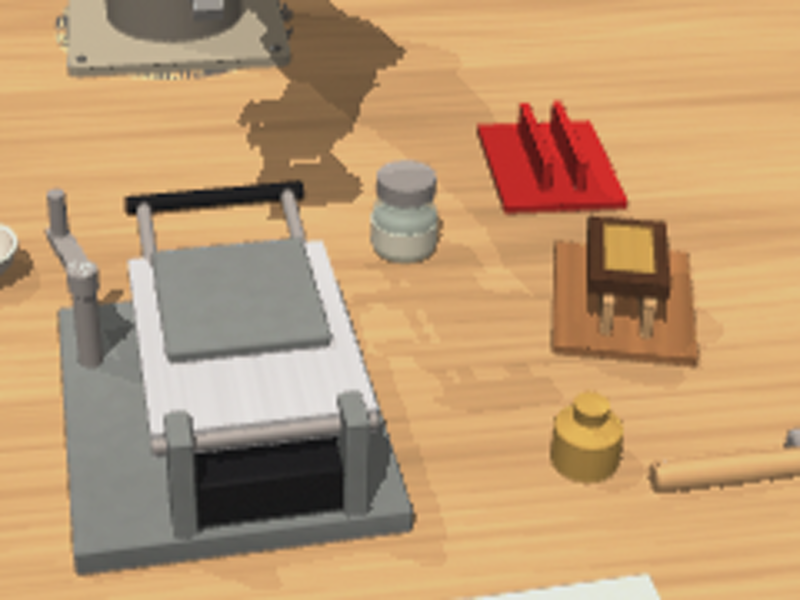

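The scene view shows the plate shut with its bar at (215,197), the catch swung clear (peg at (57,210)), and the plaque face up on the rack at (630,255). The bystanders are in place, so I'm handing in.

```bash
python3 -c "
from plant import robot
print(robot.job_done())"
```

```text
the job is handed in; nothing more can be done
None
```

The job is handed in at about 46 s: the catch is swung clear, the plaque is face up on the rack about 3 mm off centre and within about 0.5° of square, and the plate is lowered shut without slamming.

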